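# Feed a slide box under the keeper flap of a storage lane

### The job

Store the beige slide box in the white lane behind the hanging flap by pushing it only, never pinching, lifting or tipping it: push it across the open tray until it lies along the fence in line with the lane, then push it on lengthwise under the flap until it is wholly behind the flap and clear of it, and draw back so that the flap swings fully shut. Leave the dropper bottle, the tape roll and the eyepiece where they are.

Things in the scene. Friction and masses are not known exactly. Their poses are not given: they have to be found in the camera images.
- rack: Fixed rack: an open tray that leads under a hanging flap into a roofless lane. Origin: worktop level, lane's centre line, plane of the shut flap. Own +x = feed direction (tray to lane), +y = towards the fence, +z up; sizes in mm in these axes. Tray plate 4 thick, x -200 to 12, y -131 to 71, level with the lane's floor: things slide at z = 4. No rim at the tray's rear and right edges.
- mouth (a point): Middle of the lane's mouth under the flap, on top of the plate (rack x 0, y 0, z 4 mm), axes as the rack's. Lane 81 mm wide between rails (inner faces y = +-40.5, tops z = 22), from x = 0 to the end stop. The flap's pin crosses above at z = 88 mm (5 mm thick), between posts at y = +-56.5 to 61.5, 16 mm deep, tops z = 96 mm.
- fence (a point): Middle of the tray fence's inner face at its top: rack x -100, y 40.5, z 22 mm. A white strip along the whole left side, x -200 to 155, that is also the lane's left rail; a box lying along it is in line with the lane.
- lead_in (a point): Outer top end of the slanted lead-in strip opposite the fence: rack x -35, y -58.5, z 22 mm. The strip runs from here to the front of the right rail (x -5, y -42) and guides the box's front corner in.
- end_stop (a point): Top middle of the end stop's inner face: rack x 150, y 0, z 34 mm. The box need not touch it.
- flap (a joint): Grey gravity flap, 104 mm wide, 58 long, 40 g, on the pin; lower edge z = 30 mm. 0 = hangs shut; grows to 1.45 rad as the lower edge swings inward (+x) and up; no outward swing. The box pushed against it opens it easily; it then rests on the box (0.6 rad, its edge 33 mm inside) and falls shut only when the box's rear is past that and no finger holds it up.
- slide_box: Loose beige closed box for microscope slides (lid fixed), 75 (own x) by 98 (own y) by 35 mm high, about 160 g; origin at the centre of its underside, z up. Starts on the tray beside the lane, long axis roughly along the rack's x. Stored: centre 85 to 101 mm beyond the flap plane (101: at the end stop). A finger pushing its rear must lean back about 40 degrees to pass under the pin.
- dropper: Loose small dropper bottle, 29 x 30 x 93 mm, origin at the centre of its underside. Bystander.
- tape_roll: Loose roll of tape lying flat, 66 mm across, 19 mm high, origin at the centre of its underside. Bystander.
- eyepiece: Loose black spare eyepiece standing upright, 38 mm across, 56 mm high, origin at the centre of its underside. Bystander.
Not all that is in view belongs to the job. Leave any blue or purple look-alike of the slide_box alone.

How it is judged:
By the outcome, as a careful person would: the job done as asked, in the order asked, and still so for the second after the job is handed in, with the robot touching nothing.
It also fails if it takes over 48 s, if anything falls off the work surface, if the arm or the gripper's body presses on something with over 40 N, if the wrist force passes 120 N, or if a joint passes its speed limit or range.

### The arm

A 6-joint arm with a two-finger parallel gripper is mounted at the origin on a cart in front of the work surface, level with it; the furniture and walls round the work are solid. World frame = base frame: x ahead of the robot, y to its left, z up, the work surface at z = 0. Lengths are in m, angles in rad, forces in N, time in s.
With the tool pointing down it reaches from about 0.35 to 0.8 m from the base axis. Payload 7.3 kg.
Tool frame: the origin (TCP) lies between the finger pads; the fingertips stand 11 mm ahead of it and the grasp point (between the pads) lies 8 mm behind it; z points along the fingers, y is the line along which they close (so a half turn about z gives the same grasp; the last joint's range is limited). The gripper opens to 85 mm and grips with 20 to 120 N. Pads are 22 mm wide; open, the fingers measure 114 mm over their backs; the gripper's body (76 mm by 85 mm) begins 54 mm behind the grasp point. The pads swing forward as they close: fully open they stand 13 mm farther back than shut.
Start: joints at [0.967, 0.342, 1.524, -0, 1.275, -0.146], TCP at [0.232, 0.471, 0.211] pointing down, gripper open.
Joint ranges: [-2.53, 2.53], [-0.77, 2.02], [0.04, 2.7], [-1, 4.14], [0.28, 2.66], [-3.11, 3.11]. Speed limits (rad/s): [2.57, 2.57, 3.14, 3.14, 3.14, 3.14].

### API

Orientations are given as a unit quaternion [x, y, z, w].
In Python, from rig import ctrl gives the robot as it stands. The module is installed in compiled form; this text tells all that it offers. Calls block until the motion is done:
- ctrl.movep(position, orientation): joint-space move of the TCP to a pose.
- ctrl.servo_line(position, attitude=None, v=0.15): straight line of the TCP; attitude=None keeps the orientation; v is the mean speed in m/s.
- ctrl.move_joints(angles): joint-space move.
- ctrl.move_gripper(opening, effort=None): opening from 0.0 (shut) to 1.0 (fully open); effort is the grip in N (None keeps the last); returns when the fingers have stopped.
- ctrl.sleep(seconds).
- ctrl.solve_ik(position, orientation): joint angles nearest the present ones, or None.
- ctrl.state(): the state.
- ctrl.grab_frame(name): name is "side" or "top" or "wrist"; returns (picture, depth): 384x512x3 uint8, red, green, blue; 384x512 float32, m along the optical axis (not along the pixel's ray), 0 where there is no reading.
- ctrl.calibration(name): a dict with "fx", "fy", "cx", "cy" (pixels), "R" (3x3) and "t" (3): a world point X has camera coordinates R X + t; the wrist camera has in their place "T_tool_cam" (4x4, takes a point from camera to tool coordinates, whose origin is the TCP and whose axes are the flange's). Camera axes: x right, y down, z forward; pixel columns grow to the right and rows downward; lengths in m; the calibration is good to about 2 mm. A picture is of the moment at which its call begins: read the wrist's pose just before it. calibration takes no time and is no camera call.
A pose or a line that the arm cannot do raises ctrl.IKError and nothing moves.
- ctrl.job_done(): hands the job in; it is judged then, once.
The state is a dict: "t": time; "qpos": joint angles; "qvel": joint speeds; "joint_efforts": joint torques, N m; "position": TCP position; "ee_rot": TCP orientation; "contact_force": force on the tool from outside, world axes, zero at the start; "torque": the same for the moment, N m; "finger_gap": opening from 0.0 (shut) to 1.0 (fully open); "grasp_force": force on a finger pad.
Only numpy, scipy, OpenCV 4.12 (cv2) and the standard library are available. Lean on these libraries where they do the work, as an engineer would, in place of code of your own. Each camera call takes 0.05 s, during which the arm holds its last target. There are 200 camera calls.

## Working session

There is one attempt and no reset: what is moved stays moved. The work goes in short steps, each a Python script; the robot and the scene stay as the last script left them, time stands still between calls to the robot, and variables do not carry over. Pictures are saved under pics/ and viewed, at most 12 in all, crops included, and the job is handed in when it is done.

```bash
mkdir -p pics
python3 - <<'E'
from rig import ctrl
import cv2,numpy as np
for n in("top","side"):
    p,d=ctrl.grab_frame(n); cv2.imwrite(f"pics/{n}0.png",p[:,:,::-1]); np.savez(f"{n}0.npz",p=p,d=d)
    c=ctrl.calibration(n); print(n,c)
s=ctrl.state();print(s['t'],s['ee_rot'],s['position'])
E
```

```text
top {'fx': 350.5900177660309, 'fy': 350.5900177660309, 'cx': 256.62228150004734, 'cy': 188.0453913771372, 'R': array([[-0.02745054, -0.99930338,  0.02528289],
       [-0.99682483,  0.02547376, -0.07544102],
       [ 0.07474442, -0.02727351, -0.99682969]]), 't': array([-0.02143137,  0.53108159,  0.90485832])}
side {'fx': 414.13543028185677, 'fy': 414.13543028185677, 'cx': 258.5885812004609, 'cy': 193.9730914743004, 'R': array([[ 0.9985865 ,  0.05259475, -0.0076679 ],
       [ 0.02704811, -0.62704782, -0.77851104],
       [-0.04575374,  0.77720321, -0.62758407]]), 't': array([-0.50420913,  0.03296067,  1.13268781])}
0.1 [ 2.26886572e-01  9.73920943e-01 -6.43430274e-04 -2.58348826e-04] [0.23177968 0.47063922 0.21019368]
```

View pics/top0.png

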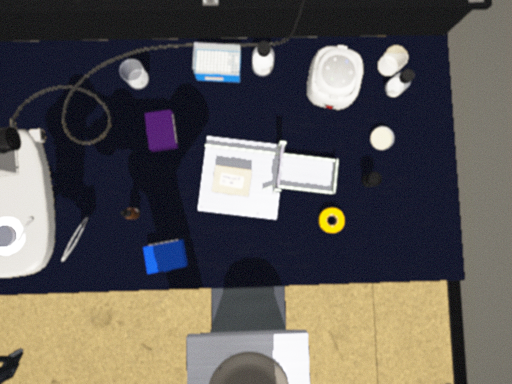

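View pics/side0.png

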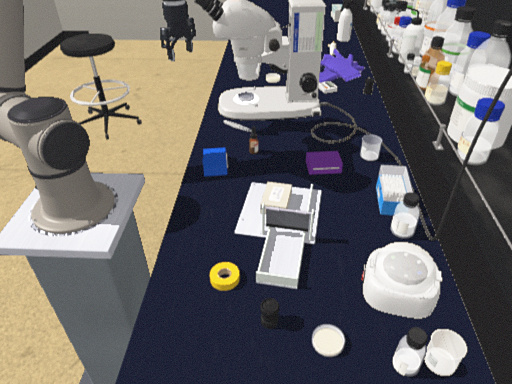

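```bash
cat > h.py <<'E'
from rig import ctrl
import cv2,numpy as np
def pts(n,d):
    c=ctrl.calibration(n);v,u=np.mgrid[:384,:512]
    P=np.stack([(u-c['cx'])/c['fx']*d,(v-c['cy'])/c['fy']*d,d],-1)
    return (P-c['t'])@c['R']
def ray(n,u,v,z):
    c=ctrl.calibration(n);r=c['R'].T@np.array([(u-c['cx'])/c['fx'],(v-c['cy'])/c['fy'],1]);o=-c['R'].T@c['t']
    return o+r*(z-o[2])/r[2]
E
python3 - <<'E'
from h import *
a=np.load("top0.npz");b=np.load("side0.npz")
A=cv2.resize(a['p'][125:230,190:350],None,fx=4.9,fy=4.9,interpolation=cv2.INTER_CUBIC)
cv2.imwrite("pics/t1.png",A[:,:,::-1])
B=cv2.resize(b['p'][170:295,225:335],None,fx=4.8,fy=4.8,interpolation=cv2.INTER_CUBIC)
cv2.imwrite("pics/s1.png",B[:,:,::-1])
W=pts("top",a['d'])
for v in range(135,222,6): print(v,*[f"{W[v,u,2]*1000:.0f}" for u in range(192,348,6)])
E
```

```text
135 -4 -1 -0 1 943 -2 -2 -1 -2 -3 0 0 -3 -3 -0 1 -3 3 -3 -2 -2 -1 0 -0 -2 2
141 -1 -2 1 4 3 3 3 3 4 1 -2 -1 2 -1 -3 92 0 -1 -1 -1 -2 -0 2 -3 -2 0
147 1 1 0 13 21 25 21 2 3 1 3 2 1 1 2 88 1 -2 -1 -0 -0 2 -2 -4 -2 -2
153 -1 -1 0 4 2 3 5 6 3 3 2 8 18 19 23 89 -2 -2 -4 -1 -1 -1 -1 -3 -2 -2
159 -3 0 4 5 2 3 3 5 3 2 0 2 1 3 -1 2 2 4 3 2 15 20 22 21 31 1
165 -2 -1 4 1 1 4 5 -2 1 2 1 4 8 3 1 4 3 4 6 5 2 2 1 3 34 1
171 1 -4 3 2 37 35 39 38 35 36 3 5 6 3 2 5 2 2 2 1 3 2 7 6 36 0
177 -1 -2 7 -1 37 40 37 39 39 36 0 -0 3 1 2 5 6 3 2 5 2 3 6 4 30 0
183 -0 -4 5 2 40 943 36 41 39 39 2 1 4 3 42 2 5 1 5 2 0 3 2 5 1 -1
189 -1 0 5 4 38 37 38 38 38 36 5 4 20 6 96 -0 2 12 21 22 1 2 2 -0 -1 -0
195 -6 -0 3 1 3 3 26 11 39 38 2 4 2 4 4 -2 1 -1 -2 1 -2 1 -2 2 -2 -4
201 -1 -4 1 2 5 4 1 5 4 2 7 2 2 1 3 1 -0 -2 -2 0 -3 -2 -2 -1 -3 -1
207 -3 2 4 2 2 3 4 2 4 2 1 3 5 3 5 -1 -3 1 3 -0 -2 -3 -1 -1 -1 0
213 -2 943 1 -2 -4 4 1 4 5 2 5 4 3 4 5 -1 -1 -0 -1 1 -1 2 19 16 17 -1
219 0 -0 0 -1 2 -1 -2 -1 -4 -3 0 3 -0 -0 -3 -3 -2 -1 -2 -2 -1 3 18 -2 8 19
```

View pics/t1.png

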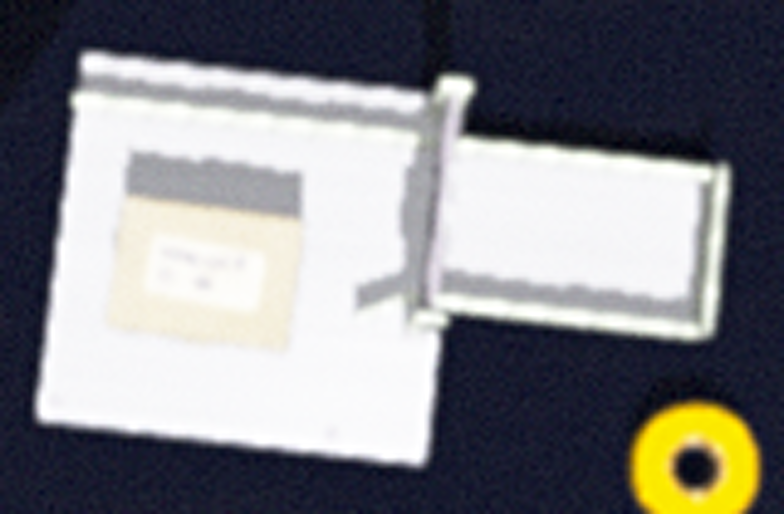

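View pics/s1.png

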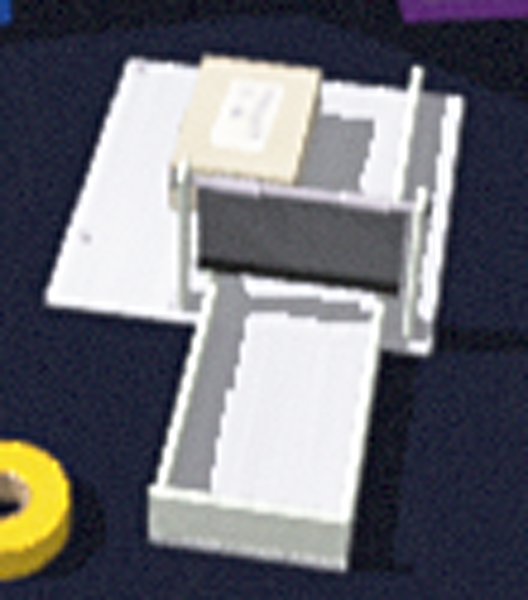

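```bash
cat >> h.py <<'E'
from scipy.spatial.transform import Rotation as Ro
def boxpose(n,p,d,z=.039):
    W=pts(n,d); h=cv2.cvtColor(p,cv2.COLOR_RGB2HSV)
    m=((W[...,2]>.029)&(W[...,2]<.05)&(p[...,0].astype(int)-p[...,2]>15)).astype(np.uint8)
    roi=np.zeros_like(m);roi[130:225,195:345]=1;m*=roi
    m=cv2.morphologyEx(m,cv2.MORPH_CLOSE,np.ones((9,9)))
    n_,l,s,c=cv2.connectedComponentsWithStats(m);i=1+s[1:,4].argmax()
    ct=cv2.findContours((l==i).astype(np.uint8),0,2)[0][0]
    return np.array([ray(n,u,v,z)[:2] for u,v in cv2.convexHull(ct)[:,0]])
E
python3 - <<'E'
from h import *
K=[(80,53,-200,71,4),(36,420,-200,-131,4),(428,465,12,-131,4),(442,76,-8,61.5,96),(475,80,8,61.5,96),(408,322,-8,-61.5,96),(446,325,8,-61.5,96)]
cr=lambda x,y,z:ray("top",190+(x+.5)/4.9-.5,125+(y+.5)/4.9-.5,z/1000)[:2]
w=np.array([cr(a,b,z) for a,b,_,_,z in K]);r=np.array([(c,d) for _,_,c,d,_ in K])/1e3
def fit(r,w):
    rm,wm=r.mean(0),w.mean(0);H=(r-rm).T@(w-wm)
    th=np.arctan2(H[0,1]-H[1,0],H[0,0]+H[1,1]);R=np.array([[np.cos(th),-np.sin(th)],[np.sin(th),np.cos(th)]])
    return th,R,wm-R@rm
th,R,t=fit(r,w);print("rack",th,t,"res mm",((w-(r@R.T+t))*1e3).round(1).tolist())
toR=lambda X:((np.array(X)-t)@R*1e3).round(1)
print("endstop outer",toR(cr(728,163,34)),toR(cr(713,338,34)),"fence inner top",toR(cr(75,105,22)),toR(cr(415,138,22)))
print("box corners hand",[toR(cr(*q,39)).tolist() for q in((123,196),(301,216),(288,350),(107,325))])
a=np.load("top0.npz");h=boxpose("top",a['p'],a['d']);print(cv2.minAreaRect(toR(h).astype(np.float32)))
b=np.load("side0.npz")
sr=lambda x,y,z:toR(ray("side",225+(x+.5)/4.8-.5,170+(y+.5)/4.8-.5,z/1e3)[:2])
print("side: box",sr(206,55,39),sr(322,68,39),sr(300,180,39),sr(172,160,39),"plate",sr(128,60,4),sr(462,95,4),sr(47,304,4),"end stop outer",sr(150,490,34),sr(352,512,34))
def cen(n,p,lo,hi):
    m=cv2.inRange(cv2.cvtColor(p,cv2.COLOR_RGB2HSV),lo,hi)
    _,l,s,c=cv2.connectedComponentsWithStats(m);i=1+s[1:,4].argmax();return c[i]
u=cen("top",a['p'],(24,180,150),(34,255,255));print("tape",u,toR(ray("top",*u,.019)[:2]),"eyepiece",toR(ray("top",372,180,.056)[:2]),"dropper?",toR(ray("top",131,213,.05)[:2]))
E
```

```text
rack -1.7110492594157378 [ 0.57839778 -0.09208482] res mm [[1.2, 1.3], [-0.5, 0.2], [-1.1, -2.3], [0.6, -0.8], [0.5, -1.4], [-0.5, 2.9], [-0.2, -0.0]]
endstop outer [154.8  47.2] [155.8 -47.5] fence inner top [-198.    39.6] [-13.2  43.2]
box corners hand [[-164.4, -8.9], [-69.7, -8.6], [-68.4, -79.9], [-164.4, -77.7]]
((-117.0643081665039, -45.66065979003906), (68.1150894165039, 94.37962341308594), 88.80443572998047)
side: box [-166.9  -76.9] [-166.9   -9.4] [-67.   -8.1] [-70.8 -78.5] plate [-199.  -130.3] [-201.5   70.9] [  15.2 -128.7] end stop outer [153.6 -45.6] [149.4  46. ]
tape [331.24935065 219.72467532] [ 155.9 -116.2] eyepiece [241.6  -3.9] dropper? [-357.  -156.6]
```

```bash
cat >> h.py <<'E'
TH=-1.711;T0=np.array([.5784,-.0921])
RX=np.array([np.cos(TH),np.sin(TH),0]);RY=np.array([-np.sin(TH),np.cos(TH),0]);RZ=np.array([0,0,1.])
def P(x,y,z): return np.r_[T0,0]+(x*RX+y*RY+z*RZ)/1e3
def quat(yv,zv): return Ro.from_matrix(np.c_[np.cross(yv,zv),yv,zv]).as_quat()
def tilt(deg,s): f=np.radians(deg);return quat(s*RY,np.sin(f)*RX-np.cos(f)*RZ)
def tipTCP(x,y,zt,deg): # TCP for fingertip centre at (x,zt)
    f=np.radians(deg); return P(x-11*np.sin(f),y,zt+11*np.cos(f))
def toR(X): return np.c_[(np.atleast_2d(X)[:,:2]-T0)@RX[:2],(np.atleast_2d(X)[:,:2]-T0)@RY[:2]]*1e3
E
python3 - <<'E'
from h import *
print(ctrl.calibration("wrist")["T_tool_cam"].round(3))
r=lambda q:None if q is None else q.round(2) if hasattr(q,'round') else np.round(q,2)
for s in(1,-1):
    q=quat(s*RX,-RZ);print(s,[r(ctrl.solve_ik(P(-117,y,z),q)) for y,z in((-107,120),(-107,22),(-45,22))])
    for D in(50,55): print(s,D,[r(ctrl.solve_ik(tipTCP(x,1,z,D),tilt(D,s))) for x,z in((-190,100),(-190,21),(-80,21),(35,21))])
E
```

```text
[[ 0.001 -0.955 -0.296  0.075]
 [ 1.     0.     0.001  0.001]
 [-0.001 -0.296  0.955 -0.163]
 [ 0.     0.     0.     1.   ]]
1 [array([-0.08,  0.38,  1.75, -0.  ,  1.02,  1.63]), array([-0.08,  0.52,  1.85, -0.  ,  0.77,  1.63]), array([-0.08,  0.61,  1.68, -0.  ,  0.86,  1.63])]
1 50 [array([ 0.4 ,  0.93,  1.07, -0.72,  1.66,  0.68]), array([ 0.4 ,  1.03,  1.1 , -0.71,  1.57,  0.76]), array([ 0.26,  0.94,  1.33, -0.8 ,  1.39,  0.77]), array([ 0.09,  0.88,  1.49, -0.91,  1.23,  0.76])]
1 55 [array([ 0.42,  0.98,  1.04, -0.77,  1.72,  0.69]), array([ 0.42,  1.08,  1.05, -0.77,  1.64,  0.77]), array([ 0.29,  0.99,  1.29, -0.85,  1.45,  0.8 ]), array([ 0.12,  0.92,  1.47, -0.97,  1.29,  0.82])]
-1 [array([-0.08,  0.38,  1.75, -0.  ,  1.02, -1.51]), array([-0.08,  0.52,  1.85, -0.  ,  0.77, -1.51]), array([-0.08,  0.61,  1.68, -0.  ,  0.86, -1.52])]
-1 50 [array([ 0.4 ,  0.93,  1.07, -0.72,  1.66, -2.46]), array([ 0.4 ,  1.03,  1.1 , -0.71,  1.57, -2.38]), array([ 0.26,  0.94,  1.33, -0.8 ,  1.39, -2.37]), array([ 0.09,  0.88,  1.49, -0.91,  1.23, -2.38])]
-1 55 [array([ 0.42,  0.98,  1.04, -0.77,  1.72, -2.45]), array([ 0.42,  1.08,  1.05, -0.77,  1.64, -2.37]), array([ 0.29,  0.99,  1.29, -0.85,  1.45, -2.34]), array([ 0.12,  0.92,  1.47, -0.97,  1.29, -2.32])]
```

Run:
```python
from h import *
q=quat(-RX,-RZ)
ctrl.movep(P(-117,-109,150),q); ctrl.move_gripper(0.55)
ctrl.servo_line(P(-117,-109,22),v=.12)
f0=np.array(ctrl.state()['contact_force']);print("f0",f0)
ctrl.servo_line(P(-117,-56,22),v=.06)
y=-56
while y<-38:
    s=ctrl.state();F=(np.array(s['contact_force'])-f0)@RY
    print(y,round(F,2),toR(s['position']).round(1)[0])
    if F<-4:break
    y+=2;ctrl.servo_line(P(-117,y,22),v=.04)
p,d=ctrl.grab_frame("side");cv2.imwrite("pics/s2.png",cv2.resize(p[150:310,200:360],None,fx=3.7,fy=3.7)[:,:,::-1])
print(ctrl.state()['t'])
```

```text
f0 [-0.36153882  0.13984698 -0.29466688]
-56 0.65 [-117.   -56.5]
-54 0.11 [-117.  -54.]
-52 -0.22 [-117.   -51.8]
-50 -0.26 [-117.   -49.9]
-48 1.24 [-117.   -47.9]
-46 0.92 [-117.   -45.9]
-44 0.77 [-117.   -43.9]
-42 2.05 [-117.   -41.9]
-40 -0.44 [-117.   -39.8]
6.95
```

View pics/s2.png

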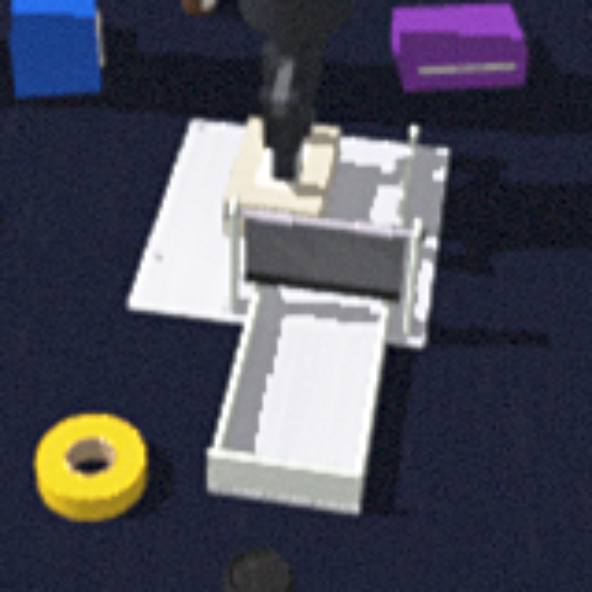

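Run:
```python
from h import *
s=ctrl.state();print(s['position'],s['ee_rot'],quat(-RX,-RZ),s['contact_force'],s['finger_gap'])
p,d=ctrl.grab_frame("side");W=pts("side",d)
hsv=cv2.cvtColor(p,cv2.COLOR_RGB2HSV)
X=W.reshape(-1,3);R=toR(X);
sel=(R[:,0]>-200)&(R[:,0]<-40)&(abs(R[:,1]+20)<90)&(X[:,2]<.12)
dark=(p.reshape(-1,3).max(1)<90)&sel&(X[:,2]>.008)
print("dark (finger) pts",np.c_[R,X[:,2]*1e3][dark].round(0)[::12])
m=sel&(X[:,2]>.033)&(X[:,2]<.045)&((p[...,0].astype(int)-p[...,2]).ravel()>15)
print("box top",np.percentile(R[m],[2,50,98],axis=0).round(1))
```

```text
[0.55715514 0.02907782 0.02198416] [ 7.00420717e-02  9.97544038e-01  8.36732086e-06 -5.59633773e-06] [ 0.07004443  0.99754387 -0.         -0.        ] [-0.07646277 -0.07957608  0.53084819] 0.5526194294705025
dark (finger) pts [[-143.  -22.  120.]
 [ -90.  -25.  119.]
 [ -87.  -24.  112.]
 [-143.  -31.   60.]
 [ -57.  -34.  118.]
 [ -72.  -39.  103.]
 [ -69.  -38.  102.]
 [ -64.  -40.  102.]
 [ -65.  -40.   98.]
 [ -63.  -35.   97.]
 [ -79.  -42.   78.]
 [ -79.  -42.   71.]
 [ -79.  -42.   64.]
 [ -80.  -42.   57.]]
box top [[-160.8  -76.9]
 [ -99.3  -33.8]
 [ -67.6  -11. ]]
```

Run:
```python
from h import *
p,d=ctrl.grab_frame("side");W=pts("side",d)
for u in (277,):
  for v in range(176,214,2): print(u,v,toR(W[v,u])[0].round(0),(W[v,u,2]*1e3).round(0),p[v,u])
t,dt=ctrl.grab_frame("top")
A=cv2.resize(p[165:225,240:310],None,fx=6,fy=6,interpolation=cv2.INTER_CUBIC);B=cv2.resize(t[130:230,190:290],(360,360),interpolation=cv2.INTER_CUBIC)
cv2.imwrite("pics/c3.png",np.hstack([A,B[:360,:360]])[:,:,::-1])
```

```text
277 176 [-49. -34.] 148.0 [83 87 90]
277 178 [-49. -33.] 142.0 [41 44 49]
277 180 [-51. -34.] 134.0 [48 50 55]
277 182 [-53. -34.] 127.0 [36 41 44]
277 184 [-56. -34.] 118.0 [36 38 39]
277 186 [-65. -35.] 105.0 [39 44 45]
277 188 [-61. -35.] 102.0 [45 45 50]
277 190 [-60. -34.] 97.0 [31 33 39]
277 192 [-82. -37.] 73.0 [40 43 50]
277 194 [-80. -37.] 68.0 [40 37 44]
277 196 [-82. -37.] 59.0 [33 27 35]
277 198 [-87. -38.] 49.0 [65 67 64]
277 200 [-87. -38.] 42.0 [247 243 238]
277 202 [-81. -37.] 40.0 [245 239 225]
277 204 [-74. -35.] 39.0 [243 239 222]
277 206 [-68. -34.] 37.0 [219 210 190]
277 208 [  3. -24.] 93.0 [227 221 233]
277 210 [ -0. -25.] 84.0 [151 147 159]
277 212 [  1. -24.] 78.0 [73 75 79]
```

View pics/c3.png

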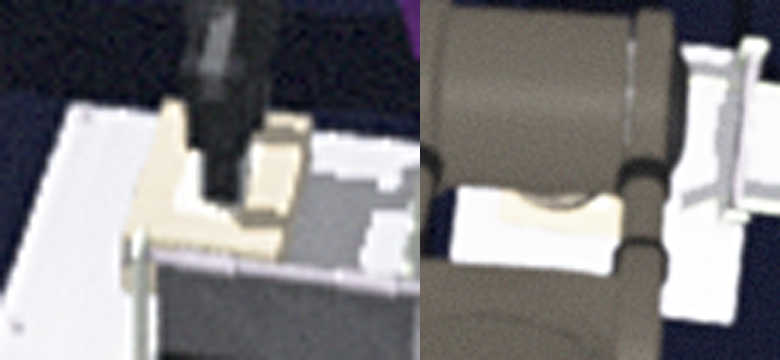

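```bash
cat >> h.py <<'E'
def wpts(s,d):
    c=ctrl.calibration("wrist");v,u=np.mgrid[:384,:512]
    C=np.stack([(u-c['cx'])/c['fx']*d,(v-c['cy'])/c['fy']*d,d],-1)
    M=c['T_tool_cam'];return (C@M[:3,:3].T+M[:3,3])@Ro.from_quat(s['ee_rot']).as_matrix().T+s['position']
E
python3 - <<'E'
from h import *
s=ctrl.state();p,d=ctrl.grab_frame("wrist");W=wpts(s,d)
np.savez("w0.npz",p=p,d=d,W=W)
cv2.imwrite("pics/w0.png",p[:,:,::-1])
X=W[d>0];R=toR(X);z=X[:,2]*1e3
for n,m in dict(tray=(abs(R[:,0]+120)<60)&(abs(R[:,1]+115)<10),table=(abs(R[:,0]+120)<60)&(abs(R[:,1]+160)<20),box=(abs(R[:,0]+117)<30)&(abs(R[:,1]+65)<8)).items(): print(n,m.sum(),np.percentile(z[m],[10,50,90]).round(1) if m.any() else 0)
E
```

```text
tray 7756 [2.8 3.7 4.6]
table 10274 [-1.2 -0.3  0.6]
box 3688 [37.4 38.2 39.2]
```

View pics/w0.png

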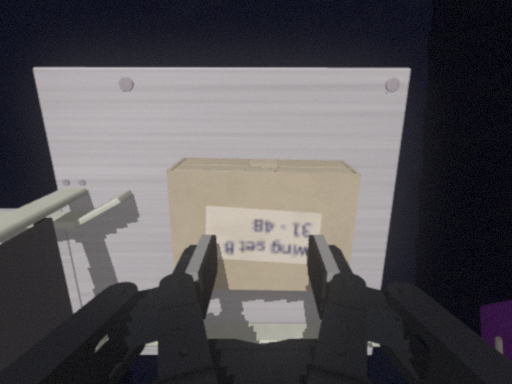

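Run:
```python
from h import *
a=np.load("w0.npz");W=a['W'];d=a['d']
for u in(190,205,212,322,330):
  print(u,[(v,*toR(W[v,u])[0].round(0),round(W[v,u,2]*1e3)) for v in range(228,300,6)])
R=toR(W.reshape(-1,3));z=W[...,2].ravel()*1e3
m=(z>36)&(z<40)&(d.ravel()>0)&(R[:,0]>-180)&(R[:,0]<-50)
print(np.percentile(R[m],[1,50,99],axis=0))
```

```text
190 [(228, np.float64(-79.0), np.float64(-47.0), 38), (234, np.float64(-79.0), np.float64(-43.0), 37), (240, np.float64(-79.0), np.float64(-40.0), 38), (246, np.float64(-83.0), np.float64(-45.0), 54), (252, np.float64(-84.0), np.float64(-44.0), 58), (258, np.float64(-85.0), np.float64(-44.0), 64), (264, np.float64(-88.0), np.float64(-48.0), 76), (270, np.float64(-89.0), np.float64(-48.0), 81), (276, np.float64(-90.0), np.float64(-49.0), 86), (282, np.float64(-91.0), np.float64(-49.0), 89), (288, np.float64(-93.0), np.float64(-50.0), 95), (294, np.float64(-93.0), np.float64(-49.0), 97)]
205 [(228, np.float64(-87.0), np.float64(-47.0), 39), (234, np.float64(-87.0), np.float64(-43.0), 38), (240, np.float64(-90.0), np.float64(-48.0), 54), (246, np.float64(-91.0), np.float64(-47.0), 59), (252, np.float64(-92.0), np.float64(-48.0), 66), (258, np.float64(-93.0), np.float64(-48.0), 71), (264, np.float64(-94.0), np.float64(-47.0), 75), (270, np.float64(-94.0), np.float64(-45.0), 76), (276, np.float64(-94.0), np.float64(-43.0), 78), (282, np.float64(-94.0), np.float64(-40.0), 77), (288, np.flo
[... 1280 characters left out ...]
]
330 [(228, np.float64(-153.0), np.float64(-47.0), 37), (234, np.float64(-154.0), np.float64(-43.0), 38), (240, np.float64(-154.0), np.float64(-40.0), 38), (246, np.float64(-150.0), np.float64(-44.0), 53), (252, np.float64(-147.0), np.float64(-48.0), 66), (258, np.float64(-146.0), np.float64(-48.0), 71), (264, np.float64(-145.0), np.float64(-48.0), 76), (270, np.float64(-144.0), np.float64(-48.0), 80), (276, np.float64(-144.0), np.float64(-46.0), 82), (282, np.float64(-144.0), np.float64(-44.0), 83), (288, np.float64(-141.0), np.float64(-49.0), 94), (294, np.float64(-140.0), np.float64(-49.0), 97)]
[[-165.33746482  -77.12194409]
 [-117.37543916  -53.12367884]
 [ -70.16741561  -10.05127561]]
```

Run:
```python
from h import *
ctrl.servo_line(P(-117,-40,80),v=.15)
ctrl.servo_line(P(-117,-112,80),v=.15)
c=ctrl.calibration("wrist");M=c['T_tool_cam']
for g in(.55,0):
    ctrl.move_gripper(g);s=ctrl.state();p,d=ctrl.grab_frame("wrist");W=wpts(s,d)
    T=(W-s['position'])@Ro.from_quat(s['ee_rot']).as_matrix()*1e3
    m=(d>0)&(d<.35)&(T[...,2]>-60)&(T[...,2]<30)&(abs(T[...,0])<30)&(abs(T[...,1])<70)
    X=T[m];print(g,s['finger_gap'],m.sum(),"tip z",np.percentile(X[:,2],[90,98,99.7]).round(1))
    for lo in range(-60,25,8):
        k=X[(X[:,2]>=lo)&(X[:,2]<lo+8)]
        if len(k)>5: print(lo,len(k),"x",k[:,0].min().round(),k[:,0].max().round(),"y",k[:,1].min().round(),k[:,1].max().round())
    cv2.imwrite(f"pics/wg{int(g*100)}.png",p[:,:,::-1])
print(s['t'],s['position'])
```

```text
0.55 0.5510424783926947 3308 tip z [-30.7 -25.6 -23.4]
-60 981 x -13.0 11.0 y -36.0 38.0
-52 856 x -13.0 11.0 y -37.0 38.0
-44 719 x -12.0 11.0 y -36.0 38.0
-36 575 x -12.0 11.0 y -37.0 38.0
-28 177 x -12.0 10.0 y -29.0 31.0
0 -0.003147396275609492 2322 tip z [-30.5 -25.9 -24.1]
-60 728 x -13.0 11.0 y -13.0 14.0
-52 564 x 5.0 11.0 y -13.0 14.0
-44 502 x 5.0 11.0 y -13.0 14.0
-36 411 x 5.0 11.0 y -13.0 14.0
-28 117 x 5.0 10.0 y -10.0 13.0
9.0917 [0.48384672 0.03942062 0.08000543]
```

View pics/wg0.png

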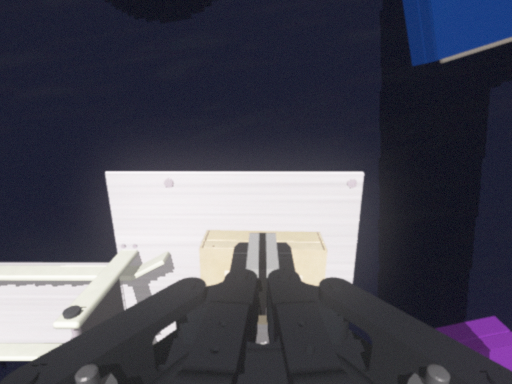

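Run:
```python
from h import *
s=ctrl.state();R=Ro.from_quat(s['ee_rot']).as_matrix()
for n in("side","wrist"):
    p,d=ctrl.grab_frame(n);W=pts(n,d) if n=="side" else wpts(s,d)
    T=((W-s['position'])@R*1e3)
    m=(d>0)&(abs(T[...,0])<70)&(abs(T[...,1])<70)&(T[...,2]<0)&(T[...,2]>-170);X=T[m]
    print(n)
    for lo in range(-170,0,8):
        k=X[(X[:,2]>=lo)&(X[:,2]<lo+8)]
        if len(k)>3: print(lo,len(k),"x",np.percentile(k[:,0],[2,98]).round(),"y",np.percentile(k[:,1],[2,98]).round())
```

```text
side
-170 93 x [-36.  32.] y [-39.   3.]
-162 100 x [-36.  35.] y [-39.  -4.]
-154 46 x [-34.  23.] y [-41. -11.]
-146 31 x [-10.   9.] y [-40. -24.]
-138 37 x [-10.  10.] y [-43.  -7.]
-130 76 x [-18.  19.] y [-48.   9.]
-122 73 x [-19.  19.] y [-60.  13.]
-114 58 x [-16.  17.] y [-62.   3.]
-106 43 x [-16.  17.] y [-60.  17.]
-98 35 x [-16.  18.] y [-51.   8.]
-90 25 x [-15.  10.] y [-48.  -9.]
-82 23 x [-12.  12.] y [-40.   9.]
-74 20 x [-12.  12.] y [-34.  18.]
-66 5 x [-12. -10.] y [-13.   8.]
-58 19 x [-10.   7.] y [-14.   8.]
-50 28 x [-10.  12.] y [-15.   5.]
-42 23 x [-10.  12.] y [-15.   5.]
-34 20 x [-10.  12.] y [-14.   4.]
-26 6 x [-7.  8.] y [-8. -5.]
wrist
-122 479 x [18. 20.] y [-18.  18.]
-114 4971 x [ 9. 19.] y [-57.  57.]
-106 8889 x [ 4. 17.] y [-56.  57.]
-98 8116 x [-6. 17.] y [-50.  50.]
-90 4475 x [-9. 16.] y [-44.  45.]
-82 5417 x [-9. 12.] y [-37.  38.]
-74 2975 x [-9. 13.] y [-33.  34.]
-66 875 x [-7. 13.] y [-24.  24.]
-58 692 x [-11.  10.] y [-11.  12.]
-50 576 x [ 5. 11.] y [-13.  14.]
-42 477 x [ 5. 10.] y [-12.  14.]
-34 365 x [ 5. 10.] y [-12.  13.]
-26 51 x [ 9. 10.] y [-5.  7.]
```

```bash
cat >> h.py <<'E'
def tipTCP(x,y,zt,deg):
    f=np.radians(deg); return P(x+23.5*np.sin(f),y,zt-23.5*np.cos(f))
E
python3 - <<'E'
from h import *
ctrl.move_gripper(0.55)
ctrl.servo_line(P(-117,-112,20),v=.15)
ctrl.servo_line(P(-117,-112,-9),v=.06)
f0=np.array(ctrl.state()['contact_force'])
ctrl.servo_line(P(-117,-60,-9),v=.06)
y=-60
while y<-40:
    s=ctrl.state();F=(np.array(s['contact_force'])-f0)@RY
    print(y,round(F,2),toR(s['position']).round(1)[0],round(s['position'][2],4))
    if F<-5:break
    y+=2 if y<-52 else 1;ctrl.servo_line(P(-117,y,-9),v=.04)
s=ctrl.state();p,d=ctrl.grab_frame("wrist");W=wpts(s,d);R=toR(W.reshape(-1,3));z=W[...,2].ravel()*1e3
m=(z>35)&(z<41)&(R[:,0]>-190)&(R[:,0]<-30)&((p[...,0].astype(int)-p[...,2]).ravel()>8)
print(np.percentile(R[m],[1,50,99],axis=0),s['t'])
cv2.imwrite("pics/w5.png",p[:,:,::-1])
E
```

```text
-60 1.65 [-117.   -59.7] -0.009
-58 0.28 [-117.   -57.9] -0.009
-56 -0.1 [-117.   -55.8] -0.009
-54 -0.12 [-117.   -53.7] -0.009
-52 -0.23 [-117.   -51.7] -0.009
-51 -0.26 [-117.  -51.] -0.009
-50 -0.06 [-117.   -49.8] -0.009
-49 -0.96 [-117.   -48.8] -0.009
-48 -0.27 [-117.   -47.8] -0.009
-47 -0.73 [-117.   -46.8] -0.009
-46 0.01 [-117.   -45.8] -0.009
-45 0.25 [-117.   -44.8] -0.009
-44 0.05 [-117.   -43.8] -0.009
-43 0.31 [-117.   -42.8] -0.009
-42 0.69 [-117.   -41.8] -0.009
-41 -1.62 [-117.   -40.8] -0.009
[[-143.17527209  -28.16941238]
 [-117.80233464  -17.60483032]
 [ -92.09326513   -5.55912616]] 15.95
```

View pics/w5.png

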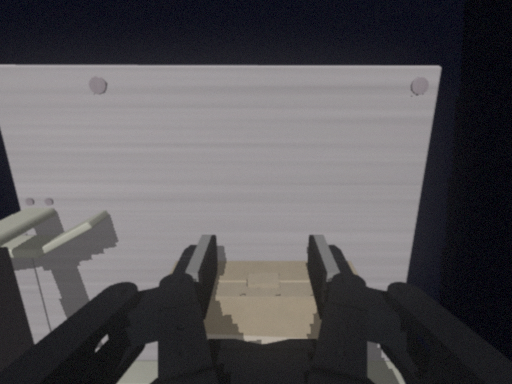

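Run:
```python
from h import *
y=-41;f0=np.array([-.2,0,0])
while y<-36:
    y+=1;ctrl.servo_line(P(-117,y,-9),v=.04)
    s=ctrl.state();F=np.array(s['contact_force'])@RY;print(y,round(F,2),toR(s['position']).round(1)[0][1])
    if F<-4:break
ctrl.servo_line(P(-117,-75,-9),v=.12)
ctrl.servo_line(P(-117,-75,90),v=.2)
s=ctrl.state();p,d=ctrl.grab_frame("wrist");W=wpts(s,d);R=toR(W.reshape(-1,3));z=W[...,2].ravel()*1e3
m=((z>35)&(z<41)&(R[:,0]>-190)&(R[:,0]<-30)&(R[:,1]<60)&(R[:,1]>-90)).reshape(d.shape)
_,l,st,_=cv2.connectedComponentsWithStats(m.astype(np.uint8));i=1+st[1:,4].argmax();k=R[(l==i).ravel()]
print(len(k),np.percentile(k,[.5,50,99.5],axis=0),cv2.minAreaRect(k.astype(np.float32)),s['t'])
f=(z>19)&(z<25)&(R[:,0]>-190)&(R[:,0]<-60)&(R[:,1]>30)&(R[:,1]<60);print("fence",f.sum(),np.percentile(R[f,1],[2,98]) if f.any() else 0)
```

```text
-40 0.36 -39.8
-39 -1.46 -39.1
-38 -3.96 -38.5
-37 -8.13 -38.5
7227 [[-164.56232382  -26.33753459]
 [-118.16500976    7.64495881]
 [ -71.75362507   41.39983287]] ((-118.24520874023438, 7.720708847045898), (69.2989273071289, 96.7397232055664), 89.90562438964844) 18.1083
fence 13 [43.34342638 47.80357825]
```

```bash
cat >> h.py <<'E'
T0=T0+4e-3*RY[:2];D=48
def lead(x,y=1.5,zt=18): return tipTCP(x-11*np.cos(np.radians(D)),y,zt,D)
E
python3 - <<'E'
from h import *
q=tilt(D,-1)
for x in(-195,-60,44): assert ctrl.solve_ik(lead(x),q) is not None
ctrl.move_gripper(0)
ctrl.movep(lead(-195,zt=95),q)
ctrl.servo_line(lead(-190),v=.12)
f0=np.array(ctrl.state()['contact_force']);print(ctrl.state()['t'],f0)
for x in list(range(-165,15,30))+[30]:
    ctrl.servo_line(lead(x),v=.08);s=ctrl.state();F=np.array(s['contact_force'])-f0
    print(x,(F@RX).round(1),(F@RY).round(1),F[2].round(1),s['t'])
    if np.linalg.norm(F)>12:break
p,d=ctrl.grab_frame("side");cv2.imwrite("pics/s6.png",cv2.resize(p[140:310,200:360],None,fx=3.5,fy=3.5)[:,:,::-1])
E
```

```text
20.35 [ 0.07619462 -0.37974216 -0.11082848]
-165 0.1 -0.4 0.1 20.8083
-135 -0.8 -1.0 0.5 21.3333
-105 -0.3 -0.2 -0.9 21.8583
-75 -0.1 0.3 0.0 22.3833
-45 -1.3 0.7 -0.7 22.9083
-15 -0.2 0.3 0.1 23.4333
30 -1.1 -0.7 -0.3 24.1417
```

View pics/s6.png

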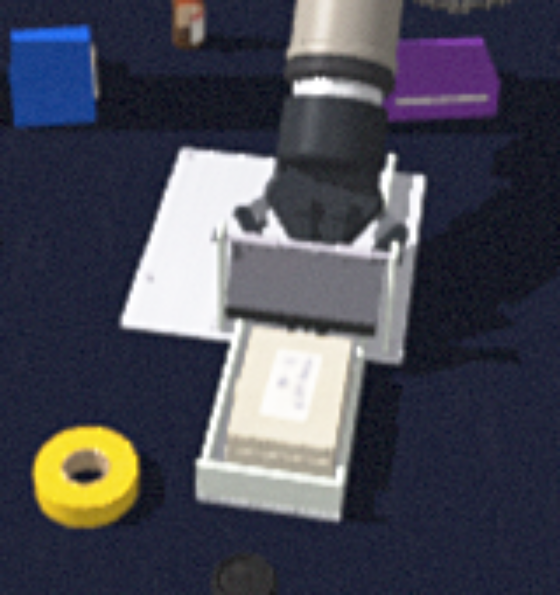

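```bash
cat >> h.py <<'E'
def look():
    p,d=ctrl.grab_frame("side");W=pts("side",d);R=toR(W.reshape(-1,3));z=W[...,2].ravel()*1e3
    m=(z>35.5)&(z<43)&(R[:,0]>15)&(R[:,0]<147)&(abs(R[:,1])<38);print("boxtop",m.sum(),np.percentile(R[m],[1,50,99],axis=0).round(1).tolist())
    e=(z>31)&(z<37)&(R[:,0]>140)&(abs(R[:,1])<35);print("endstop top x",np.percentile(R[e,0],[3,50,97]).round(1))
    return p
E
python3 - <<'E'
from h import *
look()
ctrl.servo_line(lead(42),v=.06);s=ctrl.state();print(s['contact_force'],s['t'])
p=look();cv2.imwrite("pics/s7.png",p[:,:,::-1])
E
```

```text
boxtop 1029 [[23.1, -34.7], [83.8, -0.7], [131.5, 32.6]]
endstop top x [150.2 154.5 263.2]
[-0.93051571 -0.16048548 -0.32665153] 24.5917
boxtop 1006 [[31.6, -34.8], [95.3, -0.6], [142.0, 32.2]]
endstop top x [140.3 153.8 262.7]
```

Run:
```python
from h import *
ctrl.servo_line(lead(-90),v=.1)
ctrl.servo_line(lead(-170,zt=110),v=.2);ctrl.sleep(.5)
p=look();print(ctrl.state()['t'])
t,_=ctrl.grab_frame("top")
A=cv2.resize(p[170:320,205:325],(440,550),interpolation=cv2.INTER_CUBIC)
cv2.imwrite("pics/s8.png",np.hstack([A,cv2.resize(t[130:230,260:325],(357,550))])[:,:,::-1])
```

```text
boxtop 984 [[45.1, -34.9], [98.2, -1.0], [142.2, 32.3]]
endstop top x [140.3 153.8 262.8]
27.4167
```

View pics/s8.png

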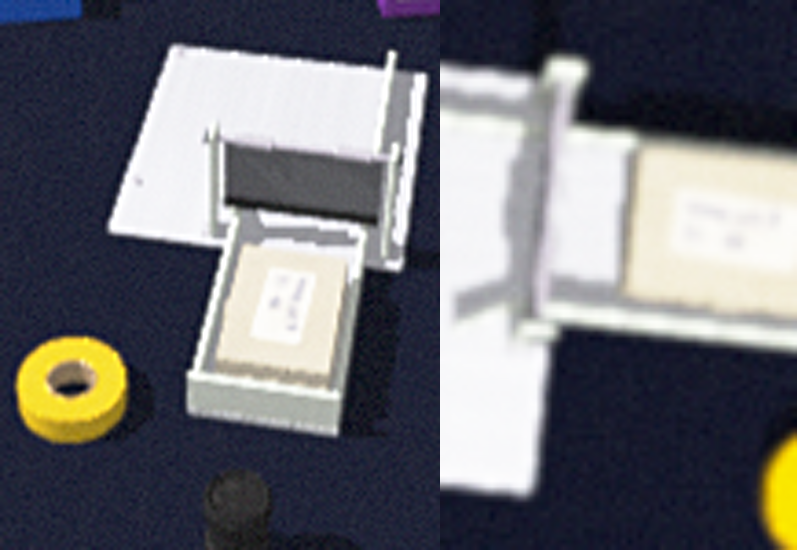

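The flap (left half, about 300,180) hangs shut. The box lies straight in the lane behind it, with a clear gap at the flap and a small one at the end stop, so its centre is about 93 mm in.

```bash
python3 -c "
from rig import ctrl
print(ctrl.job_done())"
```

```text
the job is handed in; nothing more can be done
None
```

The slide box is stored in the lane with its centre about 93 mm behind the flap, the flap hangs shut, the bystanders were not touched, and I handed the job in at about 27 s. The first side push passed over the box without moving it, because the fingertips sit about 35 mm farther back than stated; I measured this and corrected for it.

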